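# Call a workmate and point out the bearing and its seat

## Task

Call your workmate by pressing the round push button on the call box all the way down and letting it come back up. Then show what goes where with the fingertips about 3 cm above each thing, two seconds each: point from above first at the middle of the middle-sized of the three steel bearings on the rubber mat, then at the middle of the empty bearing seat in the hub of the three-legged aluminium carrier, and finish while still pointing there. Do not touch the bearings, the grey seal or the carrier, nothing is to be picked up, and leave everything else on the bench where it is.

Things in the scene. Friction and masses are not known exactly. Their poses are not given: they have to be found in the camera images.
- call (a joint): travel of the push button on the call box, in m: 0 up, 0.006 fully down; it moves straight down, a spring takes it back up (1.5 N to start, 5 N fully down)
- call_top (a point): centre of the top face of the button's grey cap (34 mm diameter, standing 10 mm proud of its round 50 mm grey collar), 57 mm above the bench when up. The collar is in the middle of the top of the call box, a white box 100 x 80 x 35 mm fixed to the bench to the robot's right
- bearing_middle: the middle-sized steel ball bearing: ring of 52 mm outer diameter, 25 mm bore, 15 mm high, with a black shield between its races. Loose, lying flat on the mat, so its underside is 4 mm above the bench; origin at the centre of its underside.
- bearing_middle_top (a point): centre of the bearing_middle's bore at the level of its top face, 19 mm above the bench; z up
- bearing_small: the smallest bearing, same look: 35 mm outer diameter, 15 mm bore, 11 mm high. Loose, lying flat on the mat, so its underside is 4 mm above the bench; origin at the centre of its underside.
- bearing_large: the largest bearing, same look: 72 mm outer diameter, 35 mm bore, 17 mm high. Loose, lying flat on the mat, so its underside is 4 mm above the bench; origin at the centre of its underside.
- seal: shaft seal, a plain thin grey ring, not a bearing: 64 mm outer diameter, 50 mm bore, 8 mm high. Loose, lying flat on the mat, so its underside is 4 mm above the bench; origin at the centre of its underside.
- mat: black rubber mat 240 x 240 x 4 mm, fixed to the bench on the robot's left, with the three bearings and the seal about 110 mm apart in a square on it, which of them in which place changes; origin at the centre of its underside
- carrier: aluminium bearing carrier fixed to the bench ahead and to the robot's right: an upright round hub (84 mm outer diameter, 45 mm high) with three legs 120 degrees apart reaching 125 mm from its axis (34 mm high at most); origin on the hub's axis at bench level, the x axis along one leg
- carrier_seat (a point): centre of the mouth of the empty bearing seat, a round bore 53 mm wide and 18 mm deep in the top of the carrier's hub; 45 mm above the bench; z up
- screwdriver: loose screwdriver lying on the bench between the mat and the carrier on the robot's side, bystander; origin under its middle, x along it
- wrench: loose spanner lying on the bench beyond the mat and the carrier, bystander; origin under its middle, x along it
- grease_tin: closed tin, 72 mm diameter, 55 mm high, loose on the bench beyond the call box, bystander; origin under its centre
- screw_jar: closed jar, 60 mm diameter, 70 mm high, loose on the bench between the carrier and the call box, bystander; origin under its centre

How it is judged:
On the way, in this order (a step that is already met when the one before it is completed fails the run):
1. the call button is pressed down (at least 4.5 of its 6 mm) (value of joint call above 0.0045 m).
2. the call button has come back up (value of joint call below 0.0015 m), for 0.1 s.
3. the grasp point stays over the middle-sized bearing, within 20 mm sideways of its centre and 15 to 85 mm above its top face, for 1.5 s (horizontal distance between the grasp point and bearing_middle_top below 0.02 m and z of the grasp point in the frame of bearing_middle_top between 0.015 and 0.085 m), for 1.5 s.
4. the grasp point stays over the empty seat, within 20 mm sideways of its centre and 15 to 85 mm above its mouth, for 1.5 s (horizontal distance between the grasp point and carrier_seat below 0.02 m and z of the grasp point in the frame of carrier_seat between 0.015 and 0.085 m), for 1.5 s.
At the end, for the whole second after the job is handed in: The grasp point is still over the empty bearing seat (within 20 mm sideways of its centre, 15 to 85 mm above its mouth), the call button is up, the bearings and the seal lie at rest within 10 mm of where they began, and the other loose things within 20 mm (all of step 4 and value of joint call below 0.0015 m and distance of each of bearing_small, bearing_middle, bearing_large, seal from where it was at the start of the episode below 0.01 m and linear speed of each of bearing_small, bearing_middle, bearing_large, seal below 0.02 m/s and distance of each of screwdriver, wrench, grease_tin, screw_jar from where it was at the start of the episode below 0.02 m); the robot touches nothing.
It fails at once if the robot touches a bearing, the seal or the carrier (contact force between any of the fingers, the arm and bearing_small above 0.5 N or contact force between any of the fingers, the arm and bearing_middle above 0.5 N or contact force between any of the fingers, the arm and bearing_large above 0.5 N or contact force between any of the fingers, the arm and seal above 0.5 N or contact force between any of the fingers, the arm and carrier above 0.5 N).
It fails at once if a bearing or the seal is moved by more than 10 mm or lifted (distance of any of bearing_small, bearing_middle, bearing_large, seal from where it was at the start of the episode above 0.01 m).
It fails at once if another thing on the bench is moved by more than 20 mm or lifted (distance of any of screwdriver, wrench, grease_tin, screw_jar from where it was at the start of the episode above 0.02 m).
It also fails if it takes over 54 s, if anything falls off the work surface, if the arm or the gripper's body presses on something with over 40 N, if the wrist force passes 120 N, or if a joint passes its speed limit or range.

## Robot

A 6-joint arm with a two-finger parallel gripper is mounted at the origin on the work surface. World frame = base frame: x ahead of the robot, y to its left, z up, the work surface at z = 0. Lengths are in m, angles in rad, forces in N, time in s.
With the tool pointing down it reaches from about 0.35 to 0.975 m from the base axis. Payload 4.9 kg.
Tool frame: the origin (TCP) lies at the very end of the fingers, on their centre line; the grasp point (between the pads) lies 19 mm behind it; x points along the fingers, z is the direction in which the jaws open and shut, and the axes are right-handed (so a half turn about x gives the same grasp; the last joint's range is limited). The gripper opens to 85 mm and grips with 20 to 120 N. Pads are 22 mm wide; open, the fingers measure 114 mm over their backs; the gripper's body (76 mm by 85 mm) begins 54 mm behind the grasp point. The pads swing forward as they close: fully open they stand 13 mm farther back than shut.
Start: joints at [1.103, 0.053, 1.613, -0, 1.476, -0.119], TCP at [0.214, 0.587, 0.231] pointing down, gripper open.
Joint ranges: [-3.01, 3.01], [-1.01, 2.22], [0.06, 2.58], [-1.02, 4.17], [0.09, 2.62], [-3.14, 3.14]. Speed limits (rad/s): [2.57, 2.57, 3.14, 3.14, 3.14, 3.14].

## Interface

Orientations are given as a unit quaternion [x, y, z, w].
In Python, from cell import status, eyes, robot gives the robot as it stands. The module is installed in compiled form; this text tells all that it offers.
- The arm moves only by the tool apply_moves, never from a script. Its argument "rows" is a list of rows, each an object with "xyz": the shift along the tool's x, y, z each as a share of 0.25 m, from -1 to 1, a list of three; "delta_rot": the turn, a rotation vector about the tool's x, y, z each as a share of 360 degrees, from -1 to 1, a list of three. A call has 1 to 20 rows; each row shifts and turns the pose as measured when the row begins, along the tool's axes as they then stand; what a row does not reach is not made up. A row lasts 1/10 s, in which the tool goes at most 50 mm and 8.59 degrees, less where a joint would pass 70% of its speed; a pose out of reach is approached as far as the arm can. A call with a number of a shift or a turn outside -1 to 1 is refused whole. A call with a gripper value outside its range is refused whole. "jaw" is the opening, from 0 (shut) to 1 (fully open), set as the call begins (left out, the last holds). The fingers move at their own pace and stop on an object; the grip force is fixed at half the most. Time passes only in rows, so rows that do not move let the fingers close. It gives the time, the measured TCP pose, the force and the opening at its end, in the units of the state.
- status.get_state(): the state, without advancing time (a new reading comes with each control period).
- eyes.snapshot(name): name is "side" or "top" or "wrist"; returns a dict with "image" (480x640x3 uint8, red, green, blue), "mtx" (3x3 intrinsics, pixels), "R" (3x3) and "t" (3): a world point X has camera coordinates R X + t. Camera axes: x right, y down, z forward; pixel columns grow to the right and rows downward; lengths in m; the calibration is good to about 2 mm. The wrist camera is an equidistant fisheye: a pixel r from the principal point sees the ray r / f radians off the axis. A picture is of the moment at which its call begins. There is no depth.
- robot.close_job(): hands the job in, once; it reports no verdict.
The state is a dict: "time_s": time; "joint_positions": joint angles; "qvel": joint speeds; "joint_efforts": joint torques, N m; "eef_pos": TCP position; "tool_rot": TCP orientation; "force": force on the tool from outside, world axes, zero at the start; "ft_torque": the same for the moment, N m; "opening": finger opening in m.
Only numpy, scipy, OpenCV 4.12 (cv2) and the standard library are available. Lean on these libraries where they do the work, as an engineer would, in place of code of your own. Each camera call takes 0.05 s, during which the arm holds its last target. There are 200 camera calls.

## Working session

There is one attempt and no reset: what is moved stays moved. The work goes in short steps, Python scripts to look and compute and a tool call to move; the robot and the scene stay as the last step left them, time stands still between calls to the robot, and variables do not carry over. Pictures are saved under pics/ and viewed, about 8 in all and at most 12, crops included, and the job is handed in when it is done.

Besides the shell and the picture viewer there is one more tool, called after "Emit:" as name([rows], argument=value, ...), one row to a line, values as JSON. apply_moves: Moves the arm, as the interface text tells. Shift numbers are shares of 0.25 m and turn numbers shares of 360 degrees, none past 1 either way. Its arguments: {"type":"object","properties":{"rows":{"type":"array","items":{"type":"object","properties":{"xyz":{"type":"array","items":{"type":"number"}},"delta_rot":{"type":"array","items":{"type":"number"}}}}},"jaw":{"type":"number"}},"required":["rows"]}

```bash
mkdir -p pics
cat > h.py <<'E'
import numpy as np, cv2
from cell import status, eyes, robot
from scipy.spatial.transform import Rotation as Ro
def snap(n,f):
    s=eyes.snapshot(n); cv2.imwrite('pics/'+f,s['image'][:,:,::-1]); np.savez('pics/'+f+'.npz',K=s['mtx'],R=s['R'],t=s['t']); return s
def at(f,u,v,z):
    d=np.load('pics/'+f+'.npz'); K,R,t=d['K'],d['R'],np.ravel(d['t'])
    r=R.T@np.linalg.inv(K)@[u,v,1]; c=-R.T@t
    return c+r*(z-c[2])/r[2]
def tool(p):
    s=status.get_state(); return Ro.from_quat(s['tool_rot']).inv().apply(np.array(p)-s['eef_pos'])/0.25
E
python3 - <<'E'
from h import *
for n in('top','side'): s=snap(n,n+'.png'); print(n,-s['R'].T@np.ravel(s['t']))
s=status.get_state(); print(s); print(Ro.from_quat(s['tool_rot']).as_matrix().round(3))
E
```

```text
top [ 0.45771222 -0.04908801  0.85518694]
side [0.43783659 0.66368844 0.59065341]
{'time_s': 0.1, 'joint_positions': array([ 1.10298884e+00,  5.33083330e-02,  1.61416696e+00, -9.00945874e-06,
        1.47599646e+00, -1.19016126e-01]), 'qvel': array([-1.83515610e-06, -1.35871423e-03, -7.83310420e-04, -5.09379899e-04,
       -6.54838158e-04,  8.21825729e-04]), 'joint_efforts': array([ 1.02448619e-03, -3.94903207e+01, -3.71363211e+01, -1.06602433e-04,
        3.86772183e-03,  1.69846260e-06]), 'eef_pos': array([0.2133552 , 0.58685244, 0.23016898]), 'tool_rot': array([-0.40597598,  0.57975593,  0.40534273,  0.5785878 ]), 'force': array([1.10999153, 0.32327986, 0.26162234]), 'ft_torque': array([ 0.02941824, -0.02802217, -0.03240044]), 'opening': 0.08513669505645555}
[[-0.001 -0.94   0.342]
 [-0.002  0.342  0.94 ]
 [-1.     0.    -0.002]]
```

View pics/top.png

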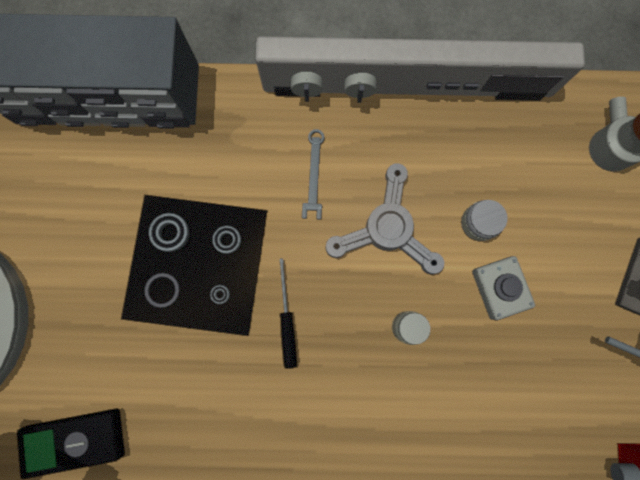

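View pics/side.png

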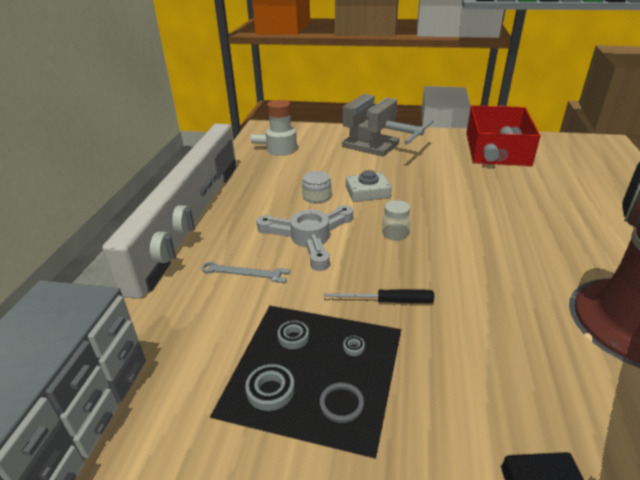

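The top view shows, from large to small: the large bearing at (169,232), the middle one at (227,240), the small one at (220,294). The seal is at (162,291), the hub at (391,227) and the button at (510,287). Next I'll enlarge the crops.

Run:
```python
from h import *
im=cv2.imread('pics/top.png')
c=[cv2.resize(im[v-33:v+33,u-33:u+33],(264*1,264),interpolation=cv2.INTER_CUBIC) for u,v in((227,240),(391,227),(510,287))]
cv2.imwrite('pics/c.png',np.hstack(c))
for n,u,v,z in(('mid',227,240,.019),('seat',391,227,.045),('btn',510,287,.057),('jar',412,328,.07),('tin',487,219,.055)):
    p=at('top.png',u,v,z); print(n,p.round(4))
print(np.load('pics/top.png.npz')['K'])
```

```text
mid [0.5845 0.124  0.019 ]
seat [ 0.6101 -0.1782  0.045 ]
btn [ 0.5044 -0.3854  0.057 ]
jar [ 0.4307 -0.2093  0.07  ]
tin [ 0.6261 -0.3499  0.055 ]
[[452.99377021   0.         320.7024235 ]
 [  0.         452.99377021 244.45683284]
 [  0.           0.           1.        ]]
```

View pics/c.png

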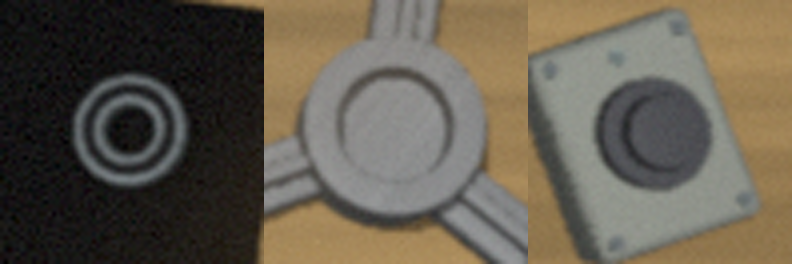

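Emit:
apply_moves([
  {"xyz": [0,-0.145,-0.12]},
  {"xyz": [0,-0.145,-0.12]},
  {"xyz": [0,-0.145,-0.12]},
  {"xyz": [0,-0.145,-0.12]},
  {"xyz": [0,-0.145,-0.12]},
  {"xyz": [0,-0.145,-0.12]},
  {"xyz": [0,-0.145,-0.12]},
  {"xyz": [0,-0.145,-0.12]},
  {"xyz": [0,-0.145,-0.12]},
  {"xyz": [0,-0.145,-0.12]},
  {"xyz": [0,-0.145,-0.12]},
  {"xyz": [0,-0.145,-0.12]},
  {"xyz": [0,0,0]},
], jaw=0)

```text
$.rows[0]: bad value
```

Run:
```python
from h import *
s=status.get_state();print(s['eef_pos'],s['joint_positions'].round(3),s['opening'])
b=at('top.png',512,286.8,.057); m=at('top.png',226.5,239.5,.019); h=at('top.png',390.5,225.3,.045)
print(b,m,h)
# side-camera cross-check: reproject
d=np.load('pics/side.png.npz')
for p in(b,m,h):
    q=d['K']@(d['R']@p+np.ravel(d['t'])); print(q[:2]/q[2])
print(tool([b[0],b[1],.23]))
```

```text
[0.2133552  0.58685244 0.23016898] [ 1.103  0.053  1.614 -0.     1.476 -0.119] 0.08513669505645555
[ 0.50479691 -0.38894738  0.057     ] [0.58546014 0.12496229 0.019     ] [ 0.61318163 -0.17731445  0.045     ]
[368.40313536 172.03504303]
[293.5952486  330.84452651]
[309.57127255 219.18816434]
[ 0.0062597  -2.42953577 -3.26975443]
```

The reprojections into the side view agree. The refused call probably needs `delta_rot` in each row.

Emit:
apply_moves([
  {"xyz": [0,-0.145,-0.12],"delta_rot": [0,0,0]},
  {"xyz": [0,-0.145,-0.12],"delta_rot": [0,0,0]},
  {"xyz": [0,-0.145,-0.12],"delta_rot": [0,0,0]},
  {"xyz": [0,-0.145,-0.12],"delta_rot": [0,0,0]},
  {"xyz": [0,-0.145,-0.12],"delta_rot": [0,0,0]},
  {"xyz": [0,-0.145,-0.12],"delta_rot": [0,0,0]},
  {"xyz": [0,-0.145,-0.12],"delta_rot": [0,0,0]},
  {"xyz": [0,-0.145,-0.12],"delta_rot": [0,0,0]},
  {"xyz": [0,-0.145,-0.12],"delta_rot": [0,0,0]},
  {"xyz": [0,-0.145,-0.12],"delta_rot": [0,0,0]},
  {"xyz": [0,-0.145,-0.12],"delta_rot": [0,0,0]},
  {"xyz": [0,-0.145,-0.12],"delta_rot": [0,0,0]},
  {"xyz": [0,0,0],"delta_rot": [0,0,0]},
], jaw=0)

```text
time_s: 1.4
eef_pos: [0.5063, 0.081, 0.224]
tool_rot: [-0.408, 0.581, 0.406, 0.575]
force: [0.1, 0.1, -0.4]
opening: -0.0001
```

Run:
```python
from h import *
s=status.get_state();print(s['time_s'],s['eef_pos'],s['joint_positions'].round(3),s['opening'])
print(tool([.505,-.389,.20]))
```

```text
1.4 [0.50630374 0.08096703 0.22399887] [ 0.017 -0.211  1.874 -0.007  1.485 -1.21 ] -8.79281807628644e-05
[ 0.10875095 -0.62826255 -1.77104654]
```

Emit:
apply_moves([
  {"xyz": [0,-0.057,-0.161],"delta_rot": [0,0,0]},
  {"xyz": [0,-0.057,-0.161],"delta_rot": [0,0,0]},
  {"xyz": [0,-0.057,-0.161],"delta_rot": [0,0,0]},
  {"xyz": [0,-0.057,-0.161],"delta_rot": [0,0,0]},
  {"xyz": [0,-0.057,-0.161],"delta_rot": [0,0,0]},
  {"xyz": [0,-0.057,-0.161],"delta_rot": [0,0,0]},
  {"xyz": [0,-0.057,-0.161],"delta_rot": [0,0,0]},
  {"xyz": [0,-0.057,-0.161],"delta_rot": [0,0,0]},
  {"xyz": [0,-0.057,-0.161],"delta_rot": [0,0,0]},
  {"xyz": [0,-0.057,-0.161],"delta_rot": [0,0,0]},
  {"xyz": [0,-0.057,-0.161],"delta_rot": [0,0,0]},
  {"xyz": [0,0,0],"delta_rot": [0,0,0]},
], jaw=0)

```text
time_s: 2.6
eef_pos: [0.5037, -0.3979, 0.2188]
tool_rot: [-0.406, 0.58, 0.413, 0.573]
force: [0.7, 0.8, -0.3]
opening: 0.0001
```

Run:
```python
from h import *
s=status.get_state();print(s['time_s'],s['eef_pos'],s['joint_positions'].round(3),s['force'])
print(tool([.505,-.389,.080]), Ro.from_quat(s['tool_rot']).as_matrix().round(3))
```

```text
2.6 [ 0.50373725 -0.39790159  0.21883876] [-0.781  0.107  1.576 -0.008  1.469 -2.015] [ 0.73075068  0.8315544  -0.29417973]
[ 5.55317677e-01 -9.77661526e-05  3.65353124e-02] [[-0.013 -0.944  0.33 ]
 [ 0.002  0.33   0.944]
 [-1.     0.013 -0.002]]
```

Emit:
apply_moves([
  {"xyz": [0.11,0,0.007],"delta_rot": [0,0,0]},
  {"xyz": [0.11,0,0.007],"delta_rot": [0,0,0]},
  {"xyz": [0.11,0,0.007],"delta_rot": [0,0,0]},
  {"xyz": [0.11,0,0.007],"delta_rot": [0,0,0]},
  {"xyz": [0.11,0,0.007],"delta_rot": [0,0,0]},
  {"xyz": [0,0,0],"delta_rot": [0,0,0]},
], jaw=0)

```text
time_s: 3.2
eef_pos: [0.5064, -0.3829, 0.076]
tool_rot: [-0.405, 0.579, 0.414, 0.574]
force: [-0.2, 0.6, -0.8]
opening: -0.0002
```

Run:
```python
from h import *
snap('side','s2.png'); im=cv2.imread('pics/s2.png')
cv2.imwrite('pics/s2c.png',cv2.resize(im[60:240,290:450],None,fx=3.3,fy=3.3,interpolation=cv2.INTER_CUBIC))
snap('top','t2.png'); im2=cv2.imread('pics/t2.png')
s=status.get_state();print(s['time_s'],s['eef_pos'],s['force'],tool([.505,-.389,.057]))
```

```text
3.3 [ 0.50869041 -0.38564696  0.08095046] [-0.89583536  0.22405991  0.45399245] [ 0.09590414  0.0088517  -0.01731561]
```

View pics/s2c.png

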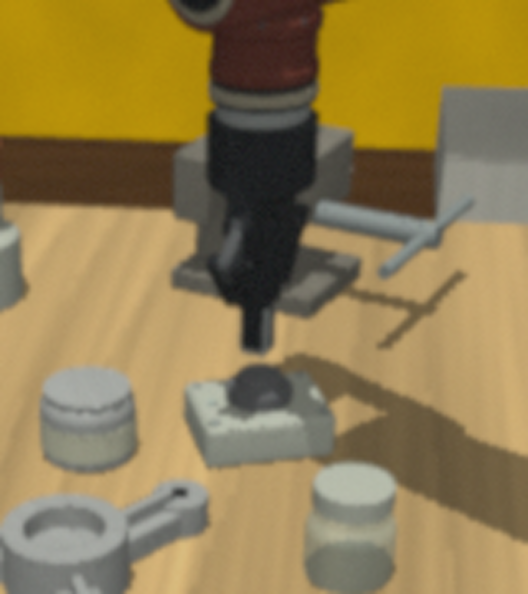

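The shut fingertips (crop 257,352) stand just above the cap (262,375). I'll go down in small steps.

Emit:
apply_moves([
  {"xyz": [0.02,0.003,-0.006],"delta_rot": [0,0,0]},
  {"xyz": [0.02,0.003,-0.006],"delta_rot": [0,0,0]},
  {"xyz": [0.02,0.003,-0.006],"delta_rot": [0,0,0]},
  {"xyz": [0.016,0,0],"delta_rot": [0,0,0]},
  {"xyz": [0.0,0,0],"delta_rot": [0,0,0]},
], jaw=0)

```text
time_s: 3.8
eef_pos: [0.5083, -0.3922, 0.0683]
tool_rot: [-0.412, 0.577, 0.407, 0.575]
force: [-0.6, -0.5, -1.2]
opening: -0.0002
```

Emit:
apply_moves([
  {"xyz": [0.02,0.007,0.004],"delta_rot": [0,0,0]},
  {"xyz": [0.02,0.005,0.004],"delta_rot": [0,0,0]},
  {"xyz": [0.016,0,0],"delta_rot": [0,0,0]},
  {"xyz": [0.016,0,0],"delta_rot": [0,0,0]},
  {"xyz": [0,0,0],"delta_rot": [0,0,0]},
], jaw=0)

```text
time_s: 4.3
eef_pos: [0.5066, -0.3901, 0.0514]
tool_rot: [-0.413, 0.577, 0.407, 0.575]
force: [-1.0, 2.5, 5.0]
opening: -0.0001
```

Emit:
apply_moves([
  {"xyz": [0.01,0,0],"delta_rot": [0,0,0]},
  {"xyz": [0.006,0,0],"delta_rot": [0,0,0]},
  {"xyz": [0,0,0],"delta_rot": [0,0,0]},
], jaw=0)

```text
time_s: 4.6
eef_pos: [0.5066, -0.3901, 0.0518]
tool_rot: [-0.412, 0.578, 0.408, 0.575]
force: [-2.6, 0.3, 4.7]
opening: 0.0002
```

Emit:
apply_moves([
  {"xyz": [0.014,0,0],"delta_rot": [0,0,0]},
  {"xyz": [0.014,0,0],"delta_rot": [0,0,0]},
], jaw=0)

```text
time_s: 4.8
eef_pos: [0.5071, -0.3905, 0.0507]
tool_rot: [-0.412, 0.578, 0.409, 0.574]
force: [-10.4, 9.5, 24.1]
opening: 0.0001
```

The force rose to 24 N, so the button is on its stop. Now I'll raise the tool.

Emit:
apply_moves([
  {"xyz": [-0.03,0,0],"delta_rot": [0,0,0]},
  {"xyz": [-0.1,0,0],"delta_rot": [0,0,0]},
  {"xyz": [-0.12,0,0],"delta_rot": [0,0,0]},
  {"xyz": [-0.12,0,0],"delta_rot": [0,0,0]},
  {"xyz": [-0.12,0,0],"delta_rot": [0,0,0]},
  {"xyz": [-0.06,0,0],"delta_rot": [0,0,0]},
  {"xyz": [0,0,0],"delta_rot": [0,0,0]},
  {"xyz": [0,0,0],"delta_rot": [0,0,0]},
], jaw=0)

```text
time_s: 5.6
eef_pos: [0.5068, -0.3889, 0.1898]
tool_rot: [-0.41, 0.578, 0.41, 0.574]
force: [0.9, -1.3, -0.8]
opening: -0.0
```

Run:
```python
from h import *
snap('side','s3.png'); im=cv2.imread('pics/s3.png')
cv2.imwrite('pics/s3c.png',cv2.resize(im[150:220,330:410],None,fx=6,fy=6,interpolation=cv2.INTER_CUBIC))
s=status.get_state();print(s['time_s'],s['eef_pos'],s['force'],tool([.5855,.125,.2]))
```

```text
5.65 [ 0.50671083 -0.38883565  0.18943126] [0.73343282 1.3111096  0.47684041] [-0.05184945  0.37430087  2.04517836]
```

View pics/s3c.png

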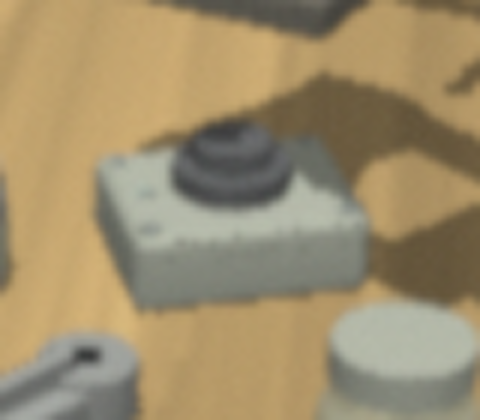

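The cap is up again, standing proud at crop (232,145). Next I'll move to the middle bearing.

Emit:
apply_moves([
  {"xyz": [-0.008,0.031,0.17],"delta_rot": [0,0,0]},
  {"xyz": [-0.008,0.031,0.17],"delta_rot": [0,0,0]},
  {"xyz": [-0.008,0.031,0.17],"delta_rot": [0,0,0]},
  {"xyz": [-0.008,0.031,0.17],"delta_rot": [0,0,0]},
  {"xyz": [-0.008,0.031,0.17],"delta_rot": [0,0,0]},
  {"xyz": [-0.008,0.031,0.17],"delta_rot": [0,0,0]},
  {"xyz": [-0.008,0.031,0.17],"delta_rot": [0,0,0]},
  {"xyz": [-0.008,0.031,0.17],"delta_rot": [0,0,0]},
  {"xyz": [-0.008,0.031,0.17],"delta_rot": [0,0,0]},
  {"xyz": [-0.008,0.031,0.17],"delta_rot": [0,0,0]},
  {"xyz": [-0.008,0.031,0.17],"delta_rot": [0,0,0]},
  {"xyz": [-0.008,0.031,0.17],"delta_rot": [0,0,0]},
  {"xyz": [0,0,0],"delta_rot": [0,0,0]},
  {"xyz": [0,0,0],"delta_rot": [0,0,0]},
], jaw=0)

```text
time_s: 7.05
eef_pos: [0.576, 0.1454, 0.1804]
tool_rot: [-0.397, 0.589, 0.421, 0.564]
force: [-0.5, -0.8, 0.2]
opening: 0.0002
```

Run:
```python
from h import *
s=status.get_state();print(s['time_s'],s['eef_pos'],s['force'],tool([.5855,.125,.05]), Ro.from_quat(s['tool_rot']).as_matrix()[:,0])
```

```text
7.05 [0.57597554 0.14537595 0.18036587] [-0.51865641 -0.7900087   0.17150717] [ 0.5183534 -0.0883018 -0.0594225] [-0.0491583  0.0072757 -0.9987645]
```

Emit:
apply_moves([
  {"xyz": [0,-0.044,-0.03],"delta_rot": [0,-0.0013,-0.0078]},
  {"xyz": [0,-0.044,-0.03],"delta_rot": [0,0,0]},
  {"xyz": [0.12,0,0],"delta_rot": [0,0,0]},
  {"xyz": [0.12,0,0],"delta_rot": [0,0,0]},
  {"xyz": [0.12,0,0],"delta_rot": [0,0,0]},
  {"xyz": [0.06,0,0],"delta_rot": [0,0,0]},
  {"xyz": [0,0,0],"delta_rot": [0,0,0]},
  {"xyz": [0,0,0],"delta_rot": [0,0,0]},
], jaw=0)

```text
time_s: 7.85
eef_pos: [0.5916, 0.1134, 0.0669]
tool_rot: [-0.405, 0.582, 0.407, 0.576]
force: [0.4, 0.2, 0.2]
opening: -0.0
```

Run:
```python
from h import *
s=status.get_state();print(s['time_s'],s['eef_pos'],s['force'],tool([.5855,.125,.05]), Ro.from_quat(s['tool_rot']).as_matrix()[:,0])
```

```text
7.85 [0.59162704 0.11344974 0.06689036] [0.36614515 0.21147629 0.2117609 ] [0.06765992 0.03829321 0.03543305] [-0.00872851 -0.00243897 -0.99995893]
```

Emit:
apply_moves([
  {"xyz": [0.035,0.03,0.03],"delta_rot": [0,0,0]},
  {"xyz": [0.02,0.01,0.01],"delta_rot": [0,0,0]},
  {"xyz": [0,0,0],"delta_rot": [0,0,0]},
  {"xyz": [0,0,0],"delta_rot": [0,0,0]},
], jaw=0)

```text
time_s: 8.25
eef_pos: [0.5879, 0.1277, 0.0566]
tool_rot: [-0.406, 0.58, 0.406, 0.578]
force: [0.9, 0.2, -0.0]
opening: 0.0
```

Run:
```python
from h import *
snap('side','s4.png'); im=cv2.imread('pics/s4.png')
cv2.imwrite('pics/s4c.png',cv2.resize(im[220:420,200:420],None,fx=2.7,fy=2.7,interpolation=cv2.INTER_CUBIC))
s=status.get_state();print(s['time_s'],s['eef_pos'],s['force'],tool([.5855,.125,.05]))
```

```text
8.3 [0.58795685 0.12767826 0.05663737] [0.16131752 0.49941741 0.13702448] [ 0.02658382  0.00555281 -0.01336741]
```

View pics/s4c.png

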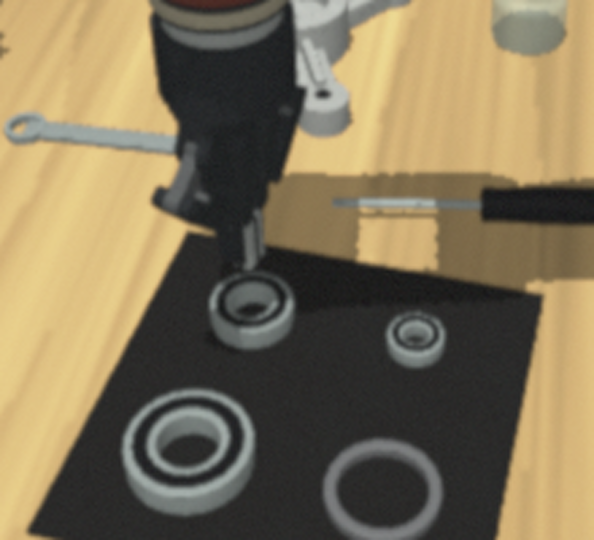

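The tips (crop 245,268) hang over the middle bearing (252,300), about 37 mm above it. I'll lower them slightly and hold for 2 s.

Emit:
apply_moves([
  {"xyz": [0.02,0.004,-0.01],"delta_rot": [0,0,0]},
  {"xyz": [0,0,0],"delta_rot": [0,0,0]},
], jaw=0)

```text
time_s: 8.5
eef_pos: [0.5865, 0.1257, 0.0521]
tool_rot: [-0.406, 0.579, 0.406, 0.578]
force: [-0.1, 0.2, -0.2]
opening: 0.0001
```

Emit:
apply_moves([
  {"xyz": [0,0,0],"delta_rot": [0,0,0]},
  {"xyz": [0,0,0],"delta_rot": [0,0,0]},
  {"xyz": [0,0,0],"delta_rot": [0,0,0]},
  {"xyz": [0,0,0],"delta_rot": [0,0,0]},
  {"xyz": [0,0,0],"delta_rot": [0,0,0]},
  {"xyz": [0,0,0],"delta_rot": [0,0,0]},
  {"xyz": [0,0,0],"delta_rot": [0,0,0]},
  {"xyz": [0,0,0],"delta_rot": [0,0,0]},
  {"xyz": [0,0,0],"delta_rot": [0,0,0]},
  {"xyz": [0,0,0],"delta_rot": [0,0,0]},
  {"xyz": [0,0,0],"delta_rot": [0,0,0]},
  {"xyz": [0,0,0],"delta_rot": [0,0,0]},
  {"xyz": [0,0,0],"delta_rot": [0,0,0]},
  {"xyz": [0,0,0],"delta_rot": [0,0,0]},
  {"xyz": [0,0,0],"delta_rot": [0,0,0]},
  {"xyz": [0,0,0],"delta_rot": [0,0,0]},
  {"xyz": [0,0,0],"delta_rot": [0,0,0]},
  {"xyz": [0,0,0],"delta_rot": [0,0,0]},
  {"xyz": [0,0,0],"delta_rot": [0,0,0]},
  {"xyz": [0,0,0],"delta_rot": [0,0,0]},
], jaw=0)

```text
time_s: 10.5
eef_pos: [0.5869, 0.1254, 0.0524]
tool_rot: [-0.406, 0.579, 0.405, 0.579]
force: [-0.5, 0.6, -0.6]
opening: -0.0001
```

Run:
```python
from h import *
s=status.get_state();print(s['time_s'],s['eef_pos'],s['force'],tool([.613,-.177,s['eef_pos'][2]]), Ro.from_quat(s['tool_rot']).as_matrix()[:,0])
```

```text
10.5 [0.58687909 0.12536179 0.05244439] [-0.51778017  0.63213493 -0.63719723] [ 0.00175818 -0.51068546 -1.10130673] [ 1.95538137e-04 -1.43680984e-03 -9.99998949e-01]
```

Emit:
apply_moves([
  {"xyz": [-0.13,0,0],"delta_rot": [0,0,0]},
  {"xyz": [-0.13,0,0],"delta_rot": [0,0,0]},
  {"xyz": [-0.13,0,0],"delta_rot": [0,0,0]},
  {"xyz": [0,-0.062,-0.136],"delta_rot": [0,0,0]},
  {"xyz": [0,-0.062,-0.136],"delta_rot": [0,0,0]},
  {"xyz": [0,-0.062,-0.136],"delta_rot": [0,0,0]},
  {"xyz": [0,-0.062,-0.136],"delta_rot": [0,0,0]},
  {"xyz": [0,-0.062,-0.136],"delta_rot": [0,0,0]},
  {"xyz": [0,-0.062,-0.136],"delta_rot": [0,0,0]},
  {"xyz": [0,-0.062,-0.136],"delta_rot": [0,0,0]},
  {"xyz": [0,-0.062,-0.136],"delta_rot": [0,0,0]},
  {"xyz": [0,0,0],"delta_rot": [0,0,0]},
  {"xyz": [0,0,0],"delta_rot": [0,0,0]},
], jaw=0)

```text
time_s: 11.8
eef_pos: [0.6121, -0.1833, 0.1555]
tool_rot: [-0.408, 0.578, 0.405, 0.579]
force: [-0.5, -0.7, 0.8]
opening: 0.0003
```

Run:
```python
from h import *
s=status.get_state();print(s['time_s'],s['eef_pos'],s['force'],tool([.613,-.177,.077]), Ro.from_quat(s['tool_rot']).as_matrix()[:,0])
```

```text
11.8 [ 0.6121133  -0.18333606  0.1554751 ] [-0.45366286 -0.65797623  0.76449144] [0.31383753 0.00633319 0.0255786 ] [ 0.00274151 -0.00277012 -0.99999241]
```

Emit:
apply_moves([
  {"xyz": [0.08,0.003,0.01],"delta_rot": [0,0,0]},
  {"xyz": [0.08,0.003,0.01],"delta_rot": [0,0,0]},
  {"xyz": [0.08,0,0.005],"delta_rot": [0,0,0]},
  {"xyz": [0.04,0,0],"delta_rot": [0,0,0]},
  {"xyz": [0,0,0],"delta_rot": [0,0,0]},
  {"xyz": [0,0,0],"delta_rot": [0,0,0]},
], jaw=0)

```text
time_s: 12.4
eef_pos: [0.6141, -0.1716, 0.085]
tool_rot: [-0.41, 0.576, 0.407, 0.578]
force: [0.8, 0.6, 0.3]
opening: 0.0002
```

Run:
```python
from h import *
snap('side','s5.png'); im=cv2.imread('pics/s5.png')
cv2.imwrite('pics/s5c.png',cv2.resize(im[80:290,210:450],None,fx=2.7,fy=2.7,interpolation=cv2.INTER_CUBIC))
s=status.get_state();print(s['time_s'],s['eef_pos'],s['force'],tool([.613,-.177,.075]))
```

```text
12.45 [ 0.61416541 -0.17165063  0.08518224] [0.63220812 0.16753142 0.1628395 ] [ 0.04075693 -0.00248869 -0.02170505]
```

View pics/s5c.png

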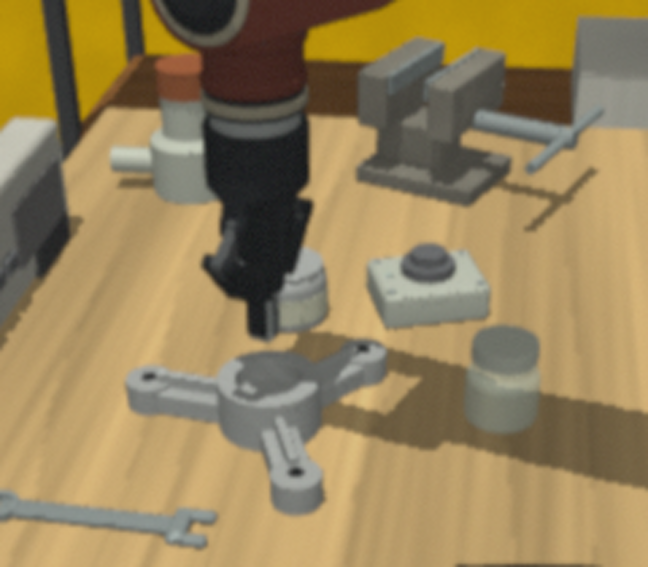

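The tips (crop 263,336) hang over the seat (268,375), and the button is up. I'll lower about 8 mm, centre, and hold.

Emit:
apply_moves([
  {"xyz": [0.015,0,-0.012],"delta_rot": [0,0,0]},
  {"xyz": [0.015,0,-0.008],"delta_rot": [0,0,0]},
  {"xyz": [0,0,0],"delta_rot": [0,0,0]},
], jaw=0)

```text
time_s: 12.75
eef_pos: [0.6141, -0.1773, 0.0801]
tool_rot: [-0.412, 0.575, 0.405, 0.579]
force: [-0.7, -0.0, -0.5]
opening: -0.0003
```

Emit:
apply_moves([
  {"xyz": [0,0,0],"delta_rot": [0,0,0]},
  {"xyz": [0,0,0],"delta_rot": [0,0,0]},
  {"xyz": [0,0,0],"delta_rot": [0,0,0]},
  {"xyz": [0,0,0],"delta_rot": [0,0,0]},
  {"xyz": [0,0,0],"delta_rot": [0,0,0]},
  {"xyz": [0,0,0],"delta_rot": [0,0,0]},
  {"xyz": [0,0,0],"delta_rot": [0,0,0]},
  {"xyz": [0,0,0],"delta_rot": [0,0,0]},
  {"xyz": [0,0,0],"delta_rot": [0,0,0]},
  {"xyz": [0,0,0],"delta_rot": [0,0,0]},
  {"xyz": [0,0,0],"delta_rot": [0,0,0]},
  {"xyz": [0,0,0],"delta_rot": [0,0,0]},
  {"xyz": [0,0,0],"delta_rot": [0,0,0]},
  {"xyz": [0,0,0],"delta_rot": [0,0,0]},
  {"xyz": [0,0,0],"delta_rot": [0,0,0]},
  {"xyz": [0,0,0],"delta_rot": [0,0,0]},
  {"xyz": [0,0,0],"delta_rot": [0,0,0]},
  {"xyz": [0,0,0],"delta_rot": [0,0,0]},
  {"xyz": [0,0,0],"delta_rot": [0,0,0]},
  {"xyz": [0,0,0],"delta_rot": [0,0,0]},
], jaw=0)

```text
time_s: 14.75
eef_pos: [0.6145, -0.1779, 0.081]
tool_rot: [-0.412, 0.575, 0.405, 0.579]
force: [0.4, -0.6, 0.1]
opening: -0.0002
```

Run:
```python
from h import *
s=status.get_state();print(s['time_s'],s['eef_pos'],abs(s['qvel']).max()); print(robot.close_job())
```

```text
14.75 [ 0.61454104 -0.17785538  0.08103447] 0.0016208645770299697
the job is handed in; nothing more can be done
None
```

I pressed the call button, pointed at the middle bearing and then at the empty seat, and handed the job in at 14.75 s while still pointing at the seat.

- **Button:** I pushed until the force rose to 24 N with the fingertips at z = 0.0507 m, so it was at its stop. The side camera then showed the cap back up.
- **Middle bearing:** I held for 2 s, about 1.5 mm off its centre as measured in the top image, with the tips 33 mm above its top face.
- **Empty seat:** I held for 2 s, still and about 2 mm off its centre. The tips were 36 mm above its mouth, slightly more than the 3 cm asked but inside the allowed band.

No contact force showed up except on the button. The side pictures showed nothing displaced, judged by eye only. The last one was taken just before the final 4 mm of lowering, and I took none after that.

My first move call was refused because its rows lacked `delta_rot`; nothing moved. The first deeper push on the button left the force and height nearly unchanged, so I pushed again until the force clearly rose.

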